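Swap the failed module on the burn-in rail

TASK

The module with the red lamp on the burn-in rail has failed: unclip it and gently set it down, standing upright, on the pink foam of the reject tray. Then take the spare module from the black parts tray and clip it onto the rail in the place that came free, the same way round as its neighbours and fully home. Leave the other modules and everything else where they are.

Things in the scene. Friction and masses are not known exactly. Their poses are not given: they have to be found in the camera images.
- failed: Lime-green rail-mount electronics module, 24 mm wide (its y), red lamp on top: a lower block 84 mm long (its x) and 34 mm tall, then an upper block 48 mm long up to 62 mm; flat sides. Origin: centre of the face that sits on the rail; z up, +x the catch end. Off the rail it stands with its origin 9 mm above the surface. About 0.16 kg, varied
- failed_hook (a point): Where the rail's flange edge lies in the fixed hook of the module: x = -17.5, z = -2 mm from its origin. The hook's leg starts at x = -18.5, its lip reaches in to x = -13.5, top of the lip 3.8 mm below the origin. The hook does not yield to a straight pull: it comes free when the module, tilted, moves 6 mm or more along -x
- failed_foot (a point): Point x = +45, z = 0 mm on the module, above the orange sprung catch (foot out to x = 50). Its 45-degree nose sits 2 mm under the other flange, tip at x = +15.5; about 7 N up or down at the nose overcomes it. Raising this end, so that the module tilts about the hook by 10 degrees, frees the nose. Clipping on is the reverse: hook first, at 10 to 12 degrees, then press this end down till it snaps
- spare: Lime-green rail-mount electronics module, 24 mm wide (its y), the same in every way as the failed one (hook, catch, sizes, origin, axes), but with a dark lamp. It stands upright on the floor of the parts tray
- spare_foot (a point): Point on the spare above its orange foot: x = +45 mm, z = 0 from its origin
- rail: Burn-in rail unit: base plate 130 x 360 x 8 mm with a 35 mm wide steel top-hat rail along its y. Origin: centre of the plate's underside; z up. Rail top at z = 23 mm; flanges 2.3 mm thick, round edges at x = -17.5 and 17.5, free for 12 mm below; web within x = +-12.5. Modules sit parallel to its axes at x = 0, in four places, y about -90, -30, 30, 90 mm (+-3)
- rail_supply (a point): Top centre of the grey supply at the rail's +y end: y = 138 to 178 mm, 80 mm high, 92 mm long in x; beside it a low end clamp from y = 131. At the -y end, y = -131 to -172 mm, a grey terminal block 58 mm high
- reject_tray: Black tray with pink foam, outside 240 x 240 x 50 mm high, walls 4 mm thick. Origin: centre of its underside on the table. The foam's top is 12 mm above the origin; one old module already stands on it, roughly along its x. Fixed
- parts_tray: Black tray without foam, outside 240 (its x) x 180 x 50 mm high, walls 4 mm thick, floor 4 mm thick. Origin: centre of its underside on the table. It holds the spare and, at its two x ends, two loose terminal plugs. Fixed
- old_reject: Lime-green rail-mount electronics module, 24 mm wide (its y), same shape, dark lamp, already standing upright in the reject tray; leave it
- good1: Lime-green rail-mount electronics module, 24 mm wide (its y), same shape, green lamp, clipped on the rail; leave it
- good2: As good1
- good3: As good1
- plug1: Loose dark-green terminal plug, 13 (its x) x 42 x 16 mm, on the floor of the parts tray near its +x end; origin at the centre of its underside
- plug2: As plug1, near the tray's -x end
- solvent: White round bottle with a red cap, 60 mm across, 150 mm tall, standing on the table beyond the rail; origin at the centre of its underside
There are look-alikes about, which are no part of the job. Leave any grey, purple or turquoise look-alike of the spare alone.

How it is judged:
By the outcome, as a careful person would: the job done as asked, in the order asked, and still so for the second after the job is handed in, with the robot touching nothing.
It also fails if it takes over 64 s, if anything falls off the work surface, if the arm or the gripper's body presses on something with over 40 N, if the wrist force passes 120 N, or if a joint passes its speed limit or range.

ROBOT

A 6-joint arm with a two-finger parallel gripper is mounted at the origin on the work surface. World frame = base frame: x ahead of the robot, y to its left, z up, the work surface at z = 0. Lengths are in m, angles in degrees, forces in N, time in s.
With the tool pointing down it reaches from about 0.4 to 0.825 m from the base axis. Payload 7 kg.
Tool frame: the origin (TCP) lies midway between the tips of the shut fingers; the grasp point (between the pads) lies ctrl.grasp_offset behind it (ctrl.grasp_offset is the distance from the TCP to the grasp point, in m); z points along the fingers, y is the line along which they close (so a half turn about z gives the same grasp; the last joint's range is limited). The gripper opens to 88 mm and grips with 3 to 60 N. Pads are 19 mm wide; open, the fingers measure 130 mm over their backs; the gripper's body (78 mm by 193 mm) begins 47 mm behind the grasp point.
Start: joints at [80.277, 20.546, 0.682, 0, -70.136, -16.507], TCP at [0.298, 0.605, 0.227] pointing down, gripper open.
Joint ranges: [-176.03, 176.03], [-82.01, 121.73], [-58.28, 71.71], [-173.87, 95.51], [-174.79, -0.11], [-173.66, 173.66]. Speed limits (degrees/s): [136.94, 136.94, 172.46, 180, 180, 180].

INTERFACE

Orientations are given as [roll, pitch, yaw] about the fixed x, y, z axes, in that order (R = Rz(yaw) Ry(pitch) Rx(roll)).
In Python, from plant import ctrl gives the robot as it stands. The module is installed in compiled form; this text tells all that it offers.
- The arm moves only by the tool send_rows, never from a script. Its argument "increments" is a list that holds one entry, the list of rows, each a list of 4 numbers: the shift along the world's x, y, z normalised to -1 to 1, where 1 is 0.2 m, then the turn about the world's z normalised to -1 to 1, where 1 is 1.5 rad. In form: [[[x, y, z, roll], ...]]. A call has 1 to 12 rows; each row is the pose to reach, as a shift and turn from the pose commanded when the call began; what a row does not reach only later rows make up. A row lasts 1/8 s, in which the tool goes at most 62.5 mm and 10.7 degrees, less where a joint would pass 70% of its speed; a pose out of reach is approached as far as the arm can. A call with a number of a shift or a turn outside -1 to 1 is refused whole. A call with a gripper value outside its range is refused whole. "jaw" is the opening, from 0 (shut) to 1 (fully open), set as the call begins (left out, the last holds). The fingers move at their own pace and stop on an object; the grip force is fixed at half the most. Time passes only in rows, so rows that repeat a pose let the fingers close. It gives the time, the measured TCP pose, the force, the opening and the grip force at its end, in the units of the state.
- ctrl.get_obs(): the state, without advancing time (a new reading comes with each control period).
- ctrl.snapshot(name): name is "side" or "top" or "wrist"; returns the picture (480x640x3 uint8, red, green, blue); there is no depth.
- ctrl.calibration(name): a dict with "mtx" (3x3 intrinsics, pixels), "k1" (the pictures are not rectified: a ray, as slopes to the right and down, at radius r is drawn at 1 + k1 r^2 times it, then the intrinsics apply), "eye" and "attitude" of the camera in the world. Camera axes: x right, y up, looking along -z (the intrinsics and any distortion apply to the point x, -y, -z); pixel columns grow to the right and rows downward; lengths in m; the calibration is good to about 2 mm. A picture is of the moment at which its call begins: read the wrist's pose just before it. calibration takes no time and is no camera call; for the wrist camera it gives the pose at the moment of the call.
- ctrl.close_job(): hands the job in; it is judged then, once.
Trained networks look in the newest picture that a camera, given by its name, has taken for a name from the list of things; names that differ only in an ending like _2 or _b are one class to them, and where a whole thing is asked for, a point or a joint stands for the part that bears it (a point fixed in the world has none). Each returns a list of dicts, best first, with "conf" (0 to 1); they miss things now and then, are a little off and sometimes report something else, mostly with a low value. They report only what shows in the picture. A call takes as long as a camera call. They do not tell look-alikes from the thing itself.
- ctrl.trace(thing, camera): "mask" (480x640 bool, what is visible of it) and "bbox" ([left, top, right, bottom] in pixels, round what is visible of it).
- ctrl.spot_point(thing, camera): "pixel" ([row, column] in pixels: a listed point, or the origin of a listed thing).
The state is a dict: "clock": time; "joint_pos": joint angles; "qvel": joint speeds; "tau": joint torques, N m; "tool_pos": TCP position; "orientation": TCP orientation; "force": force on the tool from outside, world axes, zero at the start; "moment": the same for the moment, N m; "opening": finger opening in m; "gripper_force": force on a finger pad.
Only numpy, scipy, OpenCV 4.12 (cv2) and the standard library are available. Lean on these libraries where they do the work, as an engineer would, in place of code of your own. Each camera call takes 0.05 s, during which the arm holds its last target. There are 200 camera calls.

## Working session

There is one attempt and no reset: what is moved stays moved. The work goes in short steps, Python scripts to look and compute and a tool call to move; the robot and the scene stay as the last step left them, time stands still between calls to the robot, and variables do not carry over. Pictures are saved under pics/ and viewed, at most 10 in all, crops included, and the job is handed in when it is done.

Besides the shell and the picture viewer there is one more tool, called after "Request:" as name(argument=value, ...) on one line, values as JSON. send_rows: Moves the arm, as the interface text tells. Its arguments: {"type":"object","properties":{"increments":{"type":"array"},"jaw":{"type":"number"}},"required":["increments"]}

```bash
mkdir -p pics; cat > h.py <<'E'
import numpy as np, cv2
from plant import ctrl
def snap(cam,fn=None):
    c=ctrl.calibration(cam); im=ctrl.snapshot(cam)
    if fn: cv2.imwrite('pics/'+fn,im[:,:,::-1])
    return im,c
E
python3 - <<'E'
from h import *
o=ctrl.get_obs(); print({k:np.round(v,3) for k,v in o.items()}, ctrl.grasp_offset)
for cam in ['top','side','wrist']:
    im,c=snap(cam,cam+'0.png'); print(cam,c)
    for t in ['failed','spare','failed_foot','failed_hook','spare_foot','rail','rail_supply','reject_tray','parts_tray','old_reject','good1','plug1','solvent']:
        print(t,[(np.round(d['pixel']).astype(int).tolist(),round(d['conf'],2)) for d in ctrl.spot_point(t,cam)[:5]])
E
```

```text
{'clock': np.float64(0.0), 'joint_pos': array([ 8.0280e+01,  2.0591e+01,  6.3400e-01, -1.8000e-02, -7.0136e+01,
       -1.6507e+01]), 'qvel': array([-0.041,  0.059, -0.036,  0.006, -0.036, -0.128]), 'tau': array([ 0.0000e+00, -5.8272e+01,  2.9305e+01,  6.9970e+00,  7.0000e-03,
       -0.0000e+00]), 'tool_pos': array([0.298, 0.605, 0.226]), 'orientation': array([ 1.79906e+02, -1.00000e-02, -2.62340e+01]), 'force': array([0.328, 0.921, 0.234]), 'moment': array([0.04 , 0.011, 0.03 ]), 'gripper_force': np.float64(0.0), 'opening': np.float64(0.087)} 0.0188
top {'mtx': array([[438.07782109,   0.        , 321.11848523],
       [  0.        , 438.07782109, 248.63065949],
       [  0.        ,   0.        ,   1.        ]]), 'k1': -0.009792795831257303, 'eye': array([0.29426613, 0.0420018 , 1.05586383]), 'attitude': array([ 1.16133708e+01, -7.74132899e-02, -9.30589048e+01])}
failed [([214, 320], 0.87), ([269, 182], 0.61)]
spare [([178, 180], 0.87), ([379, 193], 0.73), ([266, 181], 0.6), ([356, 129], 0.56), ([221, 330], 0.31)]
failed_foot [([199, 315], 0.94)]
failed_hook [([225, 314], 0.78), ([
[... 1302 characters left out ...]
34], 0.66), ([265, 365], 0.63), ([252, 353], 0.59)]
plug1 [([236, 346], 0.62), ([196, 232], 0.59), ([184, 294], 0.54)]
solvent [([229, 401], 0.57)]
wrist {'mtx': array([[389.9665146 ,   0.        , 321.18177982],
       [  0.        , 389.9665146 , 244.87896314],
       [  0.        ,   0.        ,   1.        ]]), 'k1': -0.027941559774931783, 'eye': array([0.35803278, 0.57499809, 0.38465302]), 'attitude': array([-1.44376260e+01,  4.07471791e-02, -1.16214056e+02])}
failed []
spare [([166, 611], 0.68), ([185, 438], 0.63)]
failed_foot []
failed_hook []
spare_foot [([186, 390], 0.57)]
rail []
rail_supply []
reject_tray []
parts_tray []
old_reject []
good1 []
plug1 [([28, 490], 0.89)]
solvent []
```

View pics/top0.png

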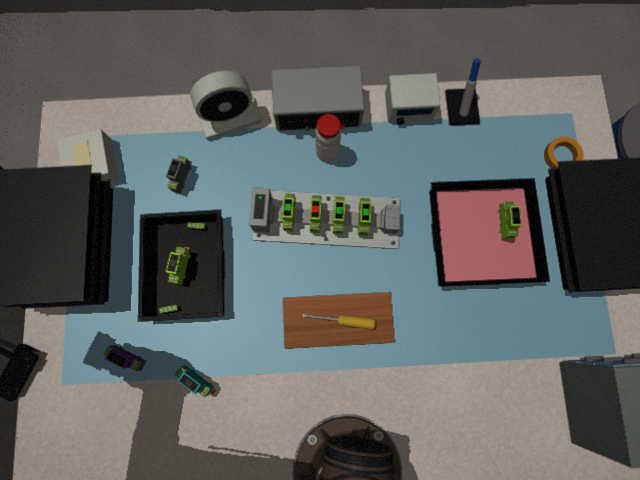

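View pics/side0.png

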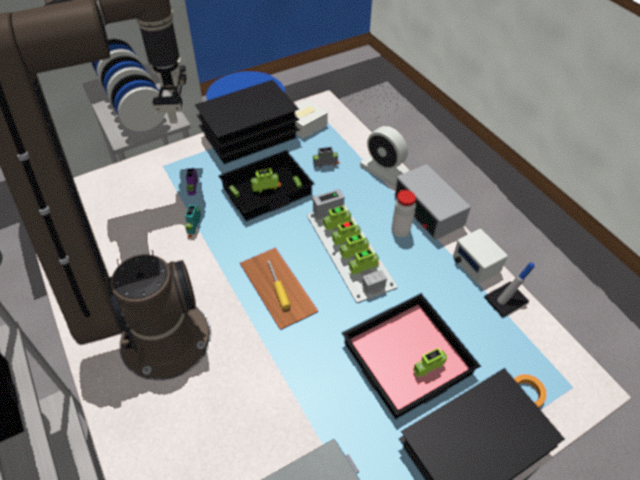

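Candidates for the failed module: only the red lamp, third from the right on the rail, top (315,211). Candidates for the spare: lime in the parts tray (178,265), grey (178,172), purple (125,357), turquoise (195,380), and the old reject (512,218). I choose the lime one in the black tray.

```bash
cat >> h.py <<'E'
from scipy.spatial.transform import Rotation as R
def ray(c,rc):
    """world origin and direction for pixel (row,col)"""
    K=c['mtx']; p=np.array([[[rc[1],rc[0]]]],float)
    D=np.array([c['k1'],0,0,0.])
    u=cv2.undistortPoints(p,K,D)[0,0]
    d=np.array([u[0],-u[1],-1.])
    return np.array(c['eye']), R.from_euler('xyz',c['attitude'],degrees=True).apply(d)
def atz(c,rc,z):
    e,d=ray(c,rc); return e+d*(z-e[2])/d[2]
def tri(c1,p1,c2,p2):
    (a,u),(b,v)=ray(c1,p1),ray(c2,p2)
    s=np.linalg.lstsq(np.stack([u,-v],1),b-a,rcond=None)[0]
    P,Q=a+s[0]*u,b+s[1]*v
    return (P+Q)/2,np.linalg.norm(P-Q)
def proj(c,P):
    q=R.from_euler('xyz',c['attitude'],degrees=True).inv().apply(np.array(P,float)-c['eye'])
    u=np.array([q[0],-q[1]])/-q[2]; u=u*(1+c['k1']*(u@u))
    return np.array([u[1]*c['mtx'][1,1]+c['mtx'][1,2],u[0]*c['mtx'][0,0]+c['mtx'][0,2]])
E
python3 - <<'E'
from h import *
t,s=ctrl.calibration('top'),ctrl.calibration('side')
for n,a,b in [('failed',(214,320),(236,347)),('foot',(199,315),(236,356)),('hook',(225,314),(240,338)),('sparefoot',(247,187),(184,280)),('spare',(266,181),(183,265)),('supply',(207,259),(200,328)),('rej',(231,481),(356,407)),('parts',(266,186),(191,268)),('old',(221,507),(368,430)),('solv',(152,326),(229,401)),('rail',(218,327),(249,349)),('cap',(125,329),(197,406))]:
    print(n,*np.round(tri(t,a,s,b),3))
# rail plate: bright low-saturation corners in top picture
im=cv2.imread('pics/top0.png')
g=im[180:255,240:410]; cv2.imwrite('pics/c1.png',cv2.resize(g,None,fx=4.5,fy=4.5,interpolation=cv2.INTER_CUBIC))
for n,p,z in [('plate TL',(189,251),.008),('plate BL',(241,253),.008),('plate TR',(197,401),.008),('plate BR',(249,399),.008),('rejTL',(182,432),.05),('rejTR',(180,536),.05),('rejBR',(283,547),.05),('rejBL',(286,437),.05),('pTL',(213,140),.05),('pTR',(210,222),.05),('pBL',(320,139),.05),('pBR',(316,225),.05)]: print(n,np.round(atz(t,p,z),3))
E
```

```text
Traceback (most recent call last):
ValueError: setting an array element with a sequence. The requested array has an inhomogeneous shape after 1 dimensions. The detected shape was (2,) + inhomogeneous part.
```

```bash
python3 - <<'E'
from h import *
t,s=ctrl.calibration('top'),ctrl.calibration('side')
for n,a,b in [('failed',(214,320),(236,347)),('foot',(199,315),(236,356)),('hook',(225,314),(240,338)),('sparefoot',(247,187),(184,280)),('spare',(266,181),(183,265)),('supply',(207,259),(200,328)),('rej',(231,481),(356,407)),('parts',(266,186),(191,268)),('old',(221,507),(368,430)),('solv',(152,326),(229,401)),('rail',(218,327),(249,349)),('cap',(125,329),(197,406))]:
    P,e=tri(t,a,s,b); print(n,P.round(3),round(e,3))
im=cv2.imread('pics/top0.png')
g=im[180:255,240:410]; cv2.imwrite('pics/c1.png',cv2.resize(g,None,fx=4.5,fy=4.5,interpolation=cv2.INTER_CUBIC))
for n,p,z in [('plate TL',(189,251),.008),('plate BL',(241,253),.008),('plate TR',(197,401),.008),('plate BR',(249,399),.008),('rejTL',(182,432),.05),('rejTR',(180,536),.05),('rejBR',(283,547),.05),('rejBL',(286,437),.05),('pTL',(213,140),.05),('pTR',(210,222),.05),('pBL',(320,139),.05),('pBR',(316,225),.05)]: print(n,np.round(atz(t,p,z),3))
E
```

```text
failed [0.584 0.028 0.05 ] 0.002
foot [0.629 0.039 0.015] 0.01
hook [0.563 0.044 0.027] 0.002
sparefoot [0.529 0.355 0.012] 0.002
spare [0.479 0.362 0.035] 0.001
supply [0.604 0.171 0.063] 0.004
rej [ 0.528 -0.365  0.008] 0.01
parts [ 0.486  0.363 -0.006] 0.0
old [ 0.549 -0.427  0.023] 0.004
solv [0.765 0.003 0.002] 0.003
rail [0.584 0.011 0.008] 0.004
cap [ 0.76  -0.002  0.151] 0.002
plate TL [0.671 0.197 0.008]
plate BL [0.537 0.195 0.008]
plate TR [ 0.63  -0.178  0.008]
plate BR [ 0.498 -0.161  0.008]
rejTL [ 0.651 -0.247  0.05 ]
rejTR [ 0.643 -0.501  0.05 ]
rejBR [ 0.392 -0.488  0.05 ]
rejBL [ 0.399 -0.233  0.05 ]
pTL [0.61  0.457 0.05 ]
pTR [0.607 0.261 0.05 ]
pBL [0.357 0.451 0.05 ]
pBR [0.356 0.256 0.05 ]
```

View pics/c1.png

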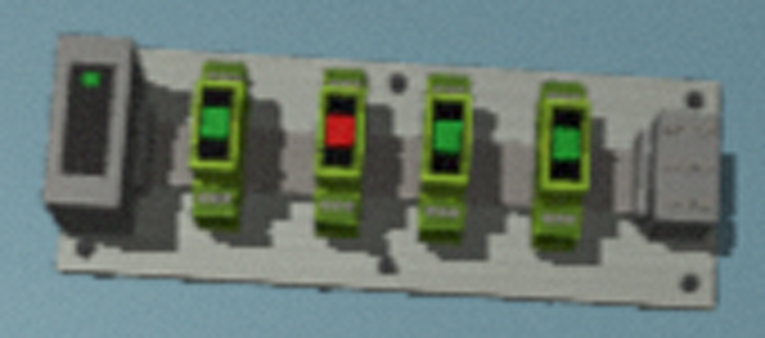

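The crop shows the red lamp at crop (340,130), the second module from the supply; the others are green. The rail yaw is about -6°, and foot ends face away from the robot. Next I move over the rail for a close look.

Request:
send_rows(increments=[[[0.5,-1,0.1,0.233],[0.5,-1,0.1,0.233],[0.5,-1,0.1,0.233],[0.5,-1,0.1,0.233]]], jaw=0.42)

```text
clock: 2.6
tool_pos: [0.3992, 0.4031, 0.2474]
orientation: [-180.0, -0.0, -6.3]
force: [-0.2, -0.1, 0.5]
opening: 0.0534
gripper_force: 0.0
```

Request:
send_rows(increments=[[[0.5,-1,0,0],[0.5,-1,0,0],[0.5,-1,0,0],[0.5,-1,0,0]]])

```text
clock: 3.1
tool_pos: [0.4991, 0.203, 0.2469]
orientation: [-180.0, -0.0, -6.3]
force: [0.4, 0.6, -0.2]
opening: 0.0373
gripper_force: 0.0
```

Request:
send_rows(increments=[[[0.4,-0.87,0,0],[0.4,-0.87,0,0],[0.4,-0.87,0,0],[0.4,-0.87,0,0],[0.4,-0.87,0,0]]])

```text
clock: 3.72
tool_pos: [0.5783, 0.031, 0.2464]
orientation: [-180.0, 0.0, -6.3]
force: [-0.2, 0.5, -0.1]
opening: 0.0367
gripper_force: 0.0
```

```bash
python3 - <<'E'
from h import *
o=ctrl.get_obs(); print(o['clock'],o['tool_pos'].round(4),o['orientation'].round(2),o['opening'])
im,c=snap('wrist','w1.png'); print(c['eye'],c['attitude'])
for t in ['failed','failed_foot','failed_hook','rail','good1','rail_supply']:
    for d in ctrl.spot_point(t,'wrist')[:4]: print(t,np.round(d['pixel'],1),round(d['conf'],2),atz(c,d['pixel'],.023).round(4))
E
```

```text
3.725 [0.5783 0.031  0.2464] [-1.8e+02  2.0e-02 -6.3e+00] 0.03671849322494316
[0.64452077 0.02274037 0.40445293] [-1.44422911e+01  3.46639731e-02 -9.62784557e+01]
failed [208.8 311.3] 0.55 [0.5845 0.0394 0.023 ]
failed_foot [158.6 311.7] 0.74 [0.6326 0.0334 0.023 ]
failed_foot [205.4 246. ] 0.69 [0.5949 0.103  0.023 ]
failed_hook [206.1 339.3] 0.73 [0.5842 0.0117 0.023 ]
rail [203.1 341.9] 0.73 [0.5868 0.0088 0.023 ]
good1 [207.5 363.8] 0.91 [ 0.5801 -0.0122  0.023 ]
good1 [205.1 245.2] 0.87 [0.5953 0.1037 0.023 ]
good1 [209.5 429.7] 0.67 [ 0.5711 -0.0769  0.023 ]
rail_supply [215.7 155.9] 0.82 [0.5947 0.1941 0.023 ]
rail_supply [210.4 429.8] 0.35 [ 0.5702 -0.077   0.023 ]
```

View pics/w1.png

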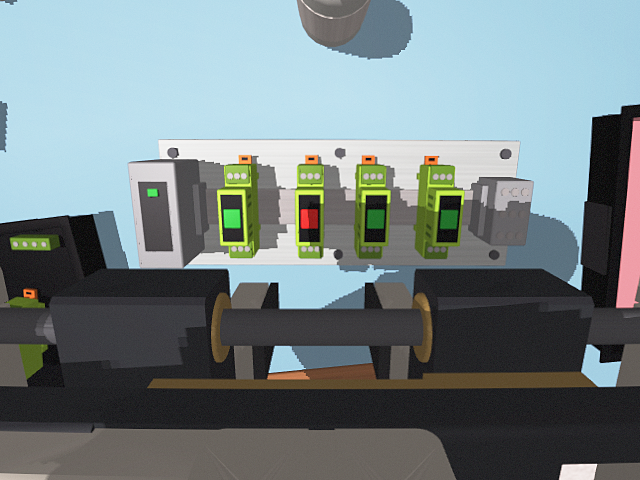

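The wrist view shows the plate between columns 140 and 520, the red-lamp module at (row 215, col 311), and its orange foot on the far side at row 158. I measure the module edges with plane intersections.

```bash
python3 - <<'E'
from h import *
c=ctrl.calibration('wrist'); im=cv2.imread('pics/w1.png')
hsv=cv2.cvtColor(im,cv2.COLOR_BGR2HSV)
# plate corners
P=[atz(c,p,.008) for p in [(139,159),(142,519.5),(264,506)]]
print('plate',np.round(P,4), np.degrees(np.arctan2(-(P[0]-P[1])[0],(P[0]-P[1])[1])), np.linalg.norm(P[0]-P[1]),np.linalg.norm(P[2]-P[1]))
g=(hsv[...,0]>28)&(hsv[...,0]<45)&(hsv[...,1]>120)&(hsv[...,2]>60)
for r in (185,200,215,230,238):
    cs=np.where(g[r,285:340])[0]+285; print(r,cs.min(),cs.max(),[atz(c,(r,x),.085).round(4).tolist()[:2] for x in (cs.min()-.5,cs.max()+.5)])
for col in (305,312,318):
    print(col,''.join('G' if x else '.' for x in g[150:265,col]))
o=(hsv[...,0]<16)&(hsv[...,1]>180)&(hsv[...,2]>120)
ys,xs=np.where(o[145:170,290:340]); print('orange',ys.min()+145,ys.max()+145,xs.min()+290,xs.max()+290)
cv2.imwrite('pics/c2.png',cv2.resize(im[145:270,270:350],None,fx=4.6,fy=4.6,interpolation=cv2.INTER_CUBIC))
E
```

```text
plate [[ 0.6675  0.1836  0.008 ]
 [ 0.6269 -0.1714  0.008 ]
 [ 0.501  -0.159   0.008 ]] -6.518042220591802 0.35723245316681895 0.126555894551585
185 297 323 [[0.6149, 0.048], [0.6125, 0.0262]]
200 295 323 [[0.6029, 0.0512], [0.6003, 0.0274]]
215 295 323 [[0.5905, 0.0527], [0.5879, 0.0287]]
230 296 322 [[0.5777, 0.0534], [0.5753, 0.0309]]
238 296 322 [[0.5709, 0.0543], [0.5685, 0.0316]]
305 ..............GGGGGGGGG......GGGGGGGGGGGGGGGG...............................................GGGG......GGGGGG.......
312 ................GGGGGGG......GGGGGGGGGGGGGGGG...............................................GGGGG.....GGGGGG.......
318 ...............GGGGGGGG......GGGGGGGGGGGGGGGG...............................................GGGG......GGGGGG.......
orange 156 163 306 316
```

View pics/c2.png

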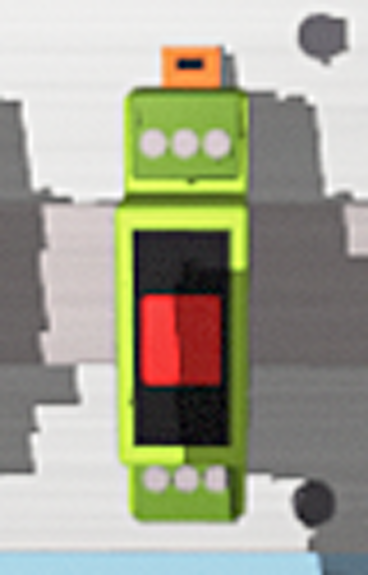

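```bash
python3 - <<'E'
from h import *
c=ctrl.calibration('wrist')
ex=np.array([np.cos(np.radians(-6.4)),np.sin(np.radians(-6.4))]); ey=np.array([-ex[1],ex[0]])
for n,p,z in [('up far',(189.8,309),.085),('up near',(245.4,309),.085),('low far',(164.6,311),.057),('low near',(258,311),.057),('L',(215,295.4),.085),('R',(215,323.2),.085),('foot tip',(155.2,311),.02),('lowL',(170,297.8),.057),('lowR',(170,323.6),.057)]:
    q=atz(c,p,z)[:2]; print(n,q.round(4),'along',round(q@ex,4),'across',round(q@ey,4))
E
```

```text
up far [0.6099 0.0384] along 0.6018 across 0.1061
up near [0.5633 0.0437] along 0.5549 across 0.1062
low far [0.6286 0.0353] along 0.6207 across 0.1052
low near [0.544  0.0449] along 0.5356 across 0.1053
L [0.5904 0.052 ] along 0.5809 across 0.1174
R [0.5879 0.029 ] along 0.581 across 0.0943
foot tip [0.6358 0.0355] along 0.6279 across 0.1061
lowL [0.6252 0.0474] along 0.616 across 0.1168
lowR [0.6228 0.0248] along 0.6161 across 0.0941
```

Request:
send_rows(increments=[[[0.205,0.03,-0.3,0],[0.205,0.03,-0.6,0],[0.205,0.03,-0.85,0],[0.205,0.03,-0.95,0],[0.205,0.03,-0.95,0]]])

```text
clock: 4.7
tool_pos: [0.6181, 0.0376, 0.0547]
orientation: [179.9, 0.2, -6.2]
force: [0.8, -0.9, 0.3]
opening: 0.0369
gripper_force: 0.0
```

Request:
send_rows(increments=[[[0,0,-0.08,0],[0,0,-0.15,0],[0,0,-0.15,0]]])

```text
clock: 5.08
tool_pos: [0.6186, 0.0373, 0.0257]
orientation: [180.0, 0.1, -6.2]
force: [-0.7, 0.4, 0.6]
opening: 0.0368
gripper_force: 0.0
```

```bash
python3 - <<'E'
from h import *
o=ctrl.get_obs(); print(o['clock'],o['tool_pos'].round(4),o['orientation'].round(2),o['opening'],o['force'])
im,c=snap('wrist','w2.png')
E
```

```text
5.075 [0.6186 0.0373 0.0257] [ 1.7997e+02  8.0000e-02 -6.2100e+00] 0.03682406178174962 [-0.74486789  0.43948875  0.61166379]
```

View pics/w2.png

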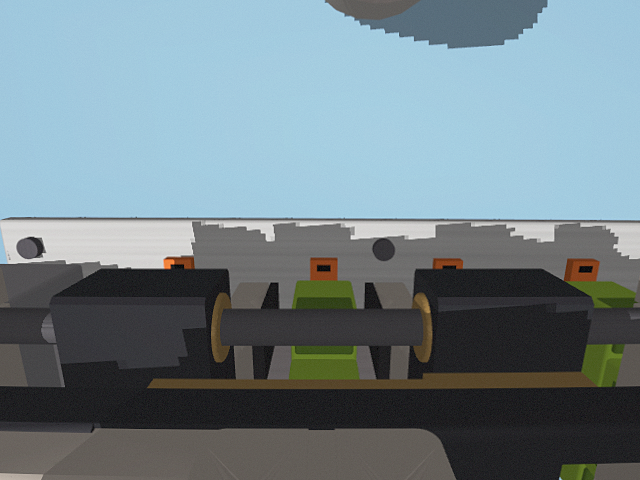

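The module sits between the open fingers (pads at columns 279 and 366, block at 293–357), about 0.7 mm off-centre. I trim that and close.

Request:
send_rows(increments=[[[0,-0.004,0,0],[0,-0.004,0,0],[0,-0.004,0,0],[0,-0.004,0,0],[0,-0.004,0,0]]], jaw=0)

```text
clock: 5.75
tool_pos: [0.6197, 0.0367, 0.0271]
orientation: [-180.0, -0.0, -6.2]
force: [-0.3, -0.5, 6.7]
opening: 0.0238
gripper_force: 30.0
```

Request:
send_rows(increments=[[[-0.003,0.0,0.007,0],[-0.0066,0.001,0.013,0],[-0.01,0.001,0.019,0],[-0.014,0.0015,0.026,0],[-0.018,0.002,0.032,0],[-0.022,0.0025,0.038,0],[-0.022,0.0025,0.038,0]]])

```text
clock: 6.62
tool_pos: [0.615, 0.0372, 0.034]
orientation: [-180.0, -0.0, -6.2]
force: [3.6, -0.9, -6.8]
opening: 0.024
gripper_force: 30.0
```

```bash
python3 - <<'E'
from h import *
o=ctrl.get_obs(); print({k:np.round(o[k],3) for k in ['clock','tool_pos','orientation','opening','force','moment']})
snap('wrist','w3.png')
E
```

```text
{'clock': np.float64(6.625), 'tool_pos': array([0.615, 0.037, 0.034]), 'orientation': array([-1.79997e+02, -5.00000e-03, -6.20700e+00]), 'opening': np.float64(0.024), 'force': array([ 3.621, -0.899, -6.784]), 'moment': array([-2.770e-01, -1.662e+00,  1.000e-03])}
```

Request:
send_rows(increments=[[[-0.004,0.0005,0.006,0],[-0.0085,0.001,0.012,0],[-0.0105,0.001,0.015,0],[-0.0105,0.001,0.015,0]]])

```text
clock: 7.18
tool_pos: [0.6125, 0.0374, 0.0371]
orientation: [-180.0, 0.0, -6.2]
force: [2.3, 1.4, -7.3]
opening: 0.0237
gripper_force: 30.0
```

```bash
python3 - <<'E'
from h import *
o=ctrl.get_obs(); print({k:np.round(o[k],3) for k in ['clock','tool_pos','orientation','opening','force','moment']})
im,_=snap('wrist'); im3=cv2.imread('pics/w3.png'); im2=cv2.imread('pics/w2.png')
s,_=snap('side')
a=np.hstack([im3[200:420,230:430],im[200:420,230:430,::-1]])
b=cv2.resize(s[180:290,280:420,::-1],(560,440),interpolation=cv2.INTER_CUBIC)
cv2.imwrite('pics/c3.png',np.vstack([np.hstack([a,np.zeros((220,160,3),np.uint8)]),b])[:600])if 0 else cv2.imwrite('pics/c3.png',np.hstack([cv2.resize(a[:,200:],(240,440)),b]))
E
```

```text
{'clock': np.float64(7.175), 'tool_pos': array([0.613, 0.037, 0.037]), 'orientation': array([-1.79999e+02,  2.60000e-02, -6.21300e+00]), 'opening': np.float64(0.024), 'force': array([ 2.305,  1.368, -7.332]), 'moment': array([ 0.233, -1.281, -0.016])}
```

View pics/c3.png

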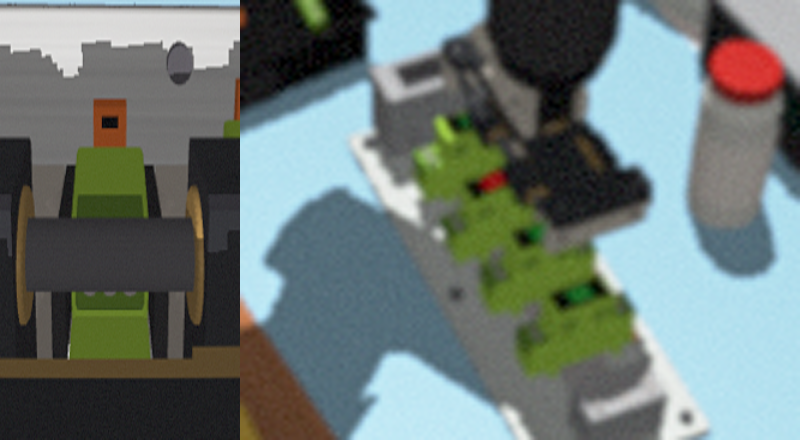

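Request:
send_rows(increments=[[[-0.015,0.0015,0,0],[-0.03,0.003,0.001,0],[-0.045,0.005,0.002,0],[-0.045,0.005,0.002,0]]])

```text
clock: 7.78
tool_pos: [0.6035, 0.0384, 0.0378]
orientation: [-180.0, -0.0, -6.2]
force: [-0.7, 0.1, -1.3]
opening: 0.0239
gripper_force: 30.0
```

Request:
send_rows(increments=[[[0,0,0.03,0],[0,0,0.06,0],[0,0,0.09,0],[0,0,0.12,0],[0,0,0.12,0]]])

```text
clock: 8.4
tool_pos: [0.6043, 0.0385, 0.0623]
orientation: [-180.0, -0.1, -6.2]
force: [-0.5, 0.4, -1.5]
opening: 0.0238
gripper_force: 30.0
```

```bash
python3 - <<'E'
from h import *
o=ctrl.get_obs(); print({k:np.round(o[k],3) for k in ['clock','tool_pos','orientation','opening','force','moment']})
E
```

```text
{'clock': np.float64(8.4), 'tool_pos': array([0.604, 0.039, 0.062]), 'orientation': array([-1.7997e+02, -6.5000e-02, -6.2020e+00]), 'opening': np.float64(0.024), 'force': array([-0.487,  0.444, -1.54 ]), 'moment': array([-0.121, -0.079, -0.026])}
```

Request:
send_rows(increments=[[[0,0,0.25,0],[0,0,0.5,0],[-0.05,-0.3,0.54,0],[-0.1,-0.6,0.54,0],[-0.15,-0.9,0.54,0],[-0.15,-1,0.54,0]]])

```text
clock: 9.15
tool_pos: [0.5726, -0.1644, 0.1694]
orientation: [180.0, 0.0, -6.4]
force: [0.4, 0.3, -1.4]
opening: 0.0236
gripper_force: 30.0
```

Request:
send_rows(increments=[[[-0.08,-0.3,0,0],[-0.155,-0.6,0,0],[-0.155,-0.767,0,0],[-0.155,-0.767,0,0],[-0.155,-0.767,0,0]]])

```text
clock: 9.78
tool_pos: [0.5428, -0.3146, 0.1691]
orientation: [-180.0, 0.0, -6.2]
force: [-0.0, 0.5, -0.8]
opening: 0.0242
gripper_force: 30.0
```

```bash
python3 - <<'E'
from h import *
o=ctrl.get_obs(); print({k:np.round(o[k],3) for k in ['clock','tool_pos','orientation','opening','force','moment']})
t,_=snap('top'); s,_=snap('side')
cv2.imwrite('pics/c4.png',np.hstack([cv2.resize(s[260:420,310:490,::-1],(450,400),interpolation=cv2.INTER_CUBIC),cv2.resize(t[170:300,240:560,::-1],(350,142))[:400].repeat(1,0) if 0 else cv2.resize(t[170:300,420:560,::-1],(350,400))]))
E
```

```text
{'clock': np.float64(9.775), 'tool_pos': array([ 0.543, -0.315,  0.169]), 'orientation': array([-1.79979e+02,  3.20000e-02, -6.22000e+00]), 'opening': np.float64(0.024), 'force': array([-0.031,  0.479, -0.776]), 'moment': array([ 0.008, -0.076, -0.032])}
```

View pics/c4.png

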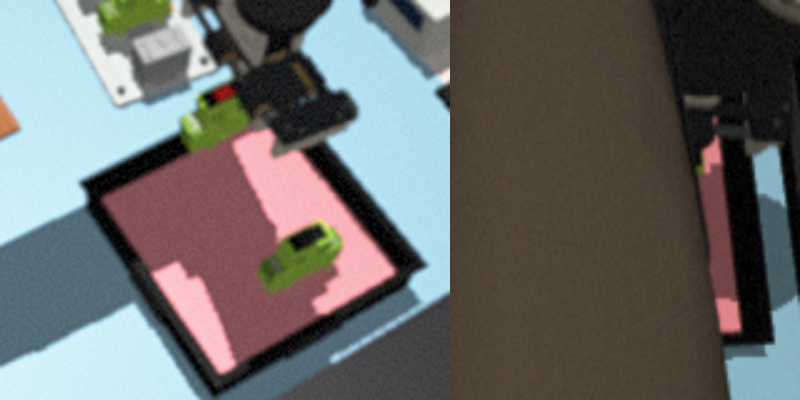

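Request:
send_rows(increments=[[[0,0,-0.2,0],[0,0,-0.4,0],[0,0,-0.55,0],[0,0,-0.61,0],[0,0,-0.635,0],[0,0,-0.635,0]]])

```text
clock: 10.62
tool_pos: [0.5436, -0.315, 0.0434]
orientation: [180.0, -0.1, -6.2]
force: [-0.1, -0.5, -2.0]
opening: 0.0238
gripper_force: 30.0
```

Request:
send_rows(increments=[[[0,0,-0.01,0],[0,0,-0.02,0],[0.005,-0.0005,-0.03,0],[0.012,-0.001,-0.04,0],[0.018,-0.002,-0.05,0],[0.018,-0.002,-0.05,0]]])

```text
clock: 11.38
tool_pos: [0.5464, -0.3155, 0.0329]
orientation: [180.0, 0.0, -6.2]
force: [-1.5, 1.6, 4.3]
opening: 0.0237
gripper_force: 30.0
```

Request:
send_rows(increments=[[[0.006,-0.0007,-0.009,0],[0.012,-0.0014,-0.018,0],[0.018,-0.002,-0.027,0],[0.023,-0.0025,-0.035,0],[0.023,-0.0025,-0.035,0]]])

```text
clock: 12.0
tool_pos: [0.5511, -0.316, 0.0261]
orientation: [180.0, 0.0, -6.2]
force: [-1.7, 1.7, 5.7]
opening: 0.0237
gripper_force: 30.0
```

```bash
python3 - <<'E'
from h import *
o=ctrl.get_obs(); print({k:np.round(o[k],4) for k in ['clock','tool_pos','opening','force','moment']})
E
```

```text
{'clock': np.float64(12.0), 'tool_pos': array([ 0.5511, -0.316 ,  0.0261]), 'opening': np.float64(0.0237), 'force': array([-1.7239,  1.7098,  5.6637]), 'moment': array([ 0.5584,  0.9624, -0.0466])}
```

Request:
send_rows(increments=[[[0.003,0,-0.004,0],[0.003,0,-0.007,0],[0.003,0,-0.007,0]]])

```text
clock: 12.38
tool_pos: [0.5514, -0.316, 0.0256]
orientation: [180.0, 0.0, -6.2]
force: [-4.5, 3.8, 13.3]
opening: 0.0239
gripper_force: 30.0
```

Request:
send_rows(increments=[[[0,0,0,0],[0,0,0,0],[0,0,0,0],[0,0,0,0]]], jaw=0.45)

```text
clock: 12.88
tool_pos: [0.5516, -0.316, 0.0239]
orientation: [-180.0, 0.0, -6.2]
force: [0.2, 1.0, 0.3]
opening: 0.0391
gripper_force: 0.0
```

Request:
send_rows(increments=[[[0,0,0.15,0],[0,0,0.4,0],[0,0,0.7,0],[0,0,0.75,0],[0,0,0.75,0]]])

```text
clock: 13.5
tool_pos: [0.5519, -0.3159, 0.1749]
orientation: [-180.0, -0.1, -6.2]
force: [0.5, 0.5, -0.9]
opening: 0.0394
gripper_force: 0.0
```

```bash
python3 - <<'E'
from h import *
o=ctrl.get_obs(); print({k:np.round(o[k],4) for k in ['clock','tool_pos','opening','force']})
w,c=snap('wrist'); s,_=snap('side')
cv2.imwrite('pics/c5.png',np.hstack([cv2.resize(s[260:420,310:490,::-1],(338,300),interpolation=cv2.INTER_CUBIC),cv2.resize(w[:,:,::-1],(400,300))]))
for d in ctrl.trace('spare','side')[:6]: print(d['bbox'],round(d['conf'],2))
E
```

```text
{'clock': np.float64(13.5), 'tool_pos': array([ 0.5519, -0.3159,  0.1749]), 'opening': np.float64(0.0394), 'force': array([ 0.5099,  0.5195, -0.868 ])}
[253.3, 170.1, 277.6, 192.2] 0.97
[310.9, 148.1, 341.2, 166.2] 0.96
[185.9, 202.9, 204.9, 236.2] 0.55
[187.4, 167.7, 196.9, 192.3] 0.5
```

View pics/c5.png

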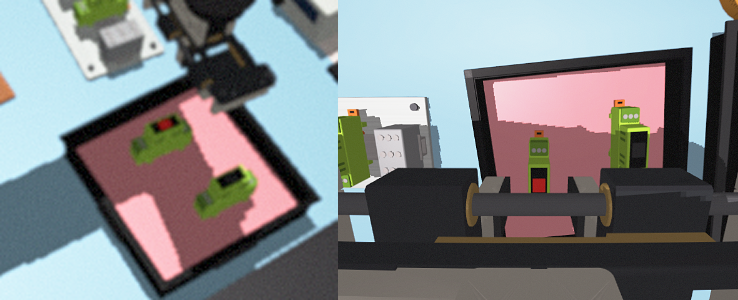

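Side view: the red-lamp module stands upright on the foam at crop (165,135) beside the old reject; the wrist view agrees. Now I move to the parts tray.

Request:
send_rows(increments=[[[-0.07,0.25,0.12,0],[-0.13,0.5,0.25,0],[-0.2,0.75,0.4,0],[-0.25,1,0.4,0],[-0.25,1,0.4,0]]])

```text
clock: 14.28
tool_pos: [0.5008, -0.1133, 0.2536]
orientation: [-180.0, 0.0, -6.0]
force: [1.2, -0.3, -0.4]
opening: 0.0396
gripper_force: 0.0
```

Request:
send_rows(increments=[[[-0.25,1,0,0],[-0.25,1,0,0],[-0.25,1,0,0],[-0.25,1,0,0]]])

```text
clock: 14.78
tool_pos: [0.4508, 0.086, 0.2531]
orientation: [179.9, 0.1, -6.1]
force: [0.4, 0.6, 0.1]
opening: 0.0394
gripper_force: 0.0
```

Request:
send_rows(increments=[[[0,1,0,0],[0,1,0,0],[0,1,0,0],[0,1,0,0]]])

```text
clock: 15.28
tool_pos: [0.4516, 0.2865, 0.252]
orientation: [179.8, 0.1, -6.1]
force: [-0.1, -0.3, -0.0]
opening: 0.0395
gripper_force: 0.0
```

Request:
send_rows(increments=[[[0,0.38,0,0],[0,0.38,0,0],[0,0.38,0,0]]])

```text
clock: 15.65
tool_pos: [0.4517, 0.3598, 0.2525]
orientation: [179.8, 0.1, -6.2]
force: [0.0, -0.4, -0.3]
opening: 0.0396
gripper_force: 0.0
```

```bash
python3 - <<'E'
from h import *
o=ctrl.get_obs(); print({k:np.round(o[k],4) for k in ['clock','tool_pos','orientation','opening']})
im,c=snap('wrist','w5.png'); im=cv2.imread('pics/w5.png')
for t in ['spare','spare_foot']:
    for d in ctrl.spot_point(t,'wrist')[:3]: print(t,np.round(d['pixel'],1),round(d['conf'],2),atz(c,d['pixel'],.013).round(4))
h=cv2.cvtColor(im,cv2.COLOR_BGR2HSV)
g=((h[...,0]>28)&(h[...,0]<45)&(h[...,1]>100)&(h[...,2]>50)).astype(np.uint8)
o=((h[...,0]<16)&(h[...,1]>180)&(h[...,2]>100)).astype(np.uint8)
for n,m in (('g',g),('o',o)):
    k,_,st,ce=cv2.connectedComponentsWithStats(m)
    for i in range(1,k):
        if st[i,4]>25: print(n,st[i],ce[i].round(1))
E
```

```text
{'clock': np.float64(15.65), 'tool_pos': array([0.4517, 0.3598, 0.2525]), 'orientation': array([ 1.798434e+02,  8.110000e-02, -6.188400e+00]), 'opening': np.float64(0.0396)}
spare [180.9 304.4] 0.98 [0.4841 0.372  0.013 ]
spare_foot [139.8 314.4] 0.72 [0.523  0.3574 0.013 ]
g [ 564    0   76   80 3962] [594.2  37.9]
g [311  66  46  18 617] [333.4  74.3]
g [ 289  140   37   95 1490] [306.7 184.9]
g [271 268  42  24 543] [292.5 278.6]
```

```bash
cat > fit.py <<'E'
from h import *
from scipy.optimize import minimize
import itertools
def model(c,x,y,yaw,z,S=4,tilt=0,boxes=((-.042,.042,0,.034),(-.024,.024,.034,.062))):
    m=np.zeros((480*S,640*S),np.uint8); r=R.from_euler('zy',[yaw,-tilt],degrees=True)
    for a,b,l,h in boxes:
        P=[proj(c,r.apply(v)+[x,y,z])[::-1]*S for v in itertools.product((a,b),(-.012,.012),(l,h))]
        cv2.fillConvexPoly(m,cv2.convexHull(np.array(P,np.float32)).astype(np.int32),1)
    return cv2.resize(m*255,(640,480),interpolation=cv2.INTER_AREA)/255.
def iou(a,b): return np.minimum(a,b).sum()/np.maximum(a,b).sum()
E
python3 - <<'E'
from fit import *
c=ctrl.calibration('wrist'); im=cv2.imread('pics/w5.png'); h=cv2.cvtColor(im,cv2.COLOR_BGR2HSV)
d=ctrl.trace('spare','wrist')[0]; print(d['bbox'],d['conf'])
g=((h[...,0]>28)&(h[...,0]<45)&(h[...,1]>100)&(h[...,2]>50)).astype(np.uint8)
k,l,st,_=cv2.connectedComponentsWithStats(g); i=l[181-40:235,289:326]; 
gm=(l==np.bincount(i[i>0]).argmax())
gm=cv2.morphologyEx(gm.astype(np.uint8),cv2.MORPH_CLOSE,np.ones((5,5)))
cn,_=cv2.findContours(gm,0,2); gm2=np.zeros_like(gm); cv2.drawContours(gm2,cn,-1,1,-1)
for m in (d['mask'].astype(float),gm2.astype(float)):
  for x0 in ((.484,.36,-20),(.48,.37,-25)):
    r=minimize(lambda p:1-iou(model(c,p[0]/100,p[1]/100,p[2],.013),m),[x0[0]*100,x0[1]*100,x0[2]],method='Nelder-Mead',options=dict(initial_simplex=np.array([[x0[0]*100+a,x0[1]*100+b,x0[2]+e] for a,b,e in ((0,0,0),(1,0,0),(0,1,0),(0,0,5))]),maxiter=150))
    print(r.x.round(3),1-r.fun)
E
```

```text
[288.4, 131.3, 326.2, 233.5] 0.86
[ 47.995  36.767 -13.769] 0.9336822734403284
[ 47.997  36.767 -13.728] 0.9336822734403284
[ 47.973  36.777 -13.742] 0.9567055543149597
[ 47.972  36.793 -13.901] 0.9544369897974575
```

Request:
send_rows(increments=[[[0.237,0.016,-0.25,-0.0885],[0.237,0.016,-0.5,-0.0885],[0.237,0.016,-0.75,-0.0885],[0.237,0.016,-0.9,-0.0885],[0.237,0.016,-0.95,-0.0885],[0.237,0.016,-0.95,-0.0885]]])

```text
clock: 16.6
tool_pos: [0.4994, 0.3629, 0.0646]
orientation: [-180.0, -0.0, -13.8]
force: [1.1, 0.7, -0.5]
opening: 0.0391
gripper_force: 0.0
```

```bash
python3 - <<'E'
from h import *
o=ctrl.get_obs(); print({k:np.round(o[k],4) for k in ['clock','tool_pos','orientation','opening','force']})
im,c=snap('wrist','w6.png'); h=cv2.cvtColor(cv2.imread('pics/w6.png'),cv2.COLOR_BGR2HSV)
g=(h[...,0]>28)&(h[...,0]<45)&(h[...,1]>100)&(h[...,2]>40)
ora=(h[...,0]<16)&(h[...,1]>180)&(h[...,2]>80)
for r in range(200,380,12):
    x=np.where(g[r,200:450])[0]+200; y=np.where(ora[r,250:420])[0]+250; print(r,(x.min(),x.max(),len(x)) if len(x) else '',(y.min(),y.max()) if len(y) else '')
E
```

```text
{'clock': np.float64(16.6), 'tool_pos': array([0.4994, 0.3629, 0.0646]), 'orientation': array([-1.79999e+02, -1.41000e-02, -1.38295e+01]), 'opening': np.float64(0.0391), 'force': array([ 1.13  ,  0.6959, -0.483 ])}
200  
212  
224  (np.int64(306), np.int64(327))
236 (np.int64(293), np.int64(339), 47) 
248 (np.int64(290), np.int64(341), 52) 
260 (np.int64(290), np.int64(341), 28) 
272 (np.int64(290), np.int64(341), 52) 
284 (np.int64(291), np.int64(341), 51) 
296 (np.int64(288), np.int64(343), 56) 
308 (np.int64(286), np.int64(344), 59) 
320  
332  
344  
356 (np.int64(287), np.int64(344), 16) 
368 (np.int64(288), np.int64(344), 17)
```

Request:
send_rows(increments=[[[0.003,0.0135,0,0],[0.003,0.0135,-0.1,0],[0.003,0.0135,-0.2,0],[0.003,0.0135,-0.232,0],[0.003,0.0135,-0.232,0]]])

```text
clock: 17.27
tool_pos: [0.4999, 0.3663, 0.0183]
orientation: [-180.0, -0.0, -13.8]
force: [-0.2, 0.5, -0.2]
opening: 0.0396
gripper_force: 0.0
```

```bash
python3 - <<'E'
from fit import *
o=ctrl.get_obs(); print({k:np.round(o[k],4) for k in ['clock','tool_pos','orientation','opening','force']})
im,c=snap('wrist','w7.png'); h=cv2.cvtColor(cv2.imread('pics/w7.png'),cv2.COLOR_BGR2HSV)
g=(h[...,0]>28)&(h[...,0]<45)&(h[...,1]>100)&(h[...,2]>40)
ora=(h[...,0]<16)&(h[...,1]>180)&(h[...,2]>80)
ys,xs=np.where(ora[180:300,280:360]); print('orange rows',ys.min()+180,ys.max()+180,'cols',xs.min()+280,xs.max()+280)
col=g[:,318]; print('green rows col318',np.where(col)[0][:3], np.where(col)[0][-3:])
for r in (270,290):
    x=np.where(g[r,200:450])[0]+200; print(r,x.min(),x.max())
fr=np.where(g[:,305:330].mean(1)>.5)[0][0]; q=atz(c,(fr,317),.047); a=np.radians(-13.8)
print('far edge row',fr,q, 'module-x of grasp', .042-((q-o['tool_pos'])[:2]@[np.cos(a),np.sin(a)]))
E
```

```text
{'clock': np.float64(17.275), 'tool_pos': array([0.4999, 0.3663, 0.0183]), 'orientation': array([-1.799758e+02, -1.950000e-02, -1.379770e+01]), 'opening': np.float64(0.0396), 'force': array([-0.217 ,  0.549 , -0.2175])}
orange rows 230 251 cols 309 337
green rows col318 [79 80 81] [376 377 378]
270 292 355
290 290 357
far edge row 79 [0.58410866 0.34603992 0.047     ] module-x of grasp -0.044639611009767995
```

Request:
send_rows(increments=[[[0,0,0,0],[0,0,0,0],[0,0,0,0],[0,0,0,0],[0,0,0,0]]], jaw=0)

```text
clock: 17.95
tool_pos: [0.4998, 0.3661, 0.0184]
orientation: [-180.0, -0.0, -13.8]
force: [-0.5, -1.2, 5.5]
opening: 0.0239
gripper_force: 29.9
```

Request:
send_rows(increments=[[[0,0,0.1,0],[0,0,0.3,0],[0,0,0.4,0],[0,0,0.4,0]]])

```text
clock: 18.45
tool_pos: [0.5002, 0.3668, 0.0992]
orientation: [-179.8, -0.1, -13.8]
force: [-0.7, 0.1, -2.1]
opening: 0.0244
gripper_force: 29.9
```

```bash
python3 - <<'E'
from h import *
o=ctrl.get_obs(); print({k:np.round(o[k],4) for k in ['clock','tool_pos','orientation','opening','force']})
im,c=snap('wrist','w8.png'); p=cv2.imread('pics/w8.png'); h=cv2.cvtColor(p,cv2.COLOR_BGR2HSV)
g=(h[...,0]>28)&(h[...,0]<45)&(h[...,1]>100)&(h[...,2]>40)
ora=(h[...,0]<16)&(h[...,1]>180)&(h[...,2]>80)
ys,xs=np.where(ora[180:300,280:360]); print('orange rows',ys.min()+180,ys.max()+180,xs.min()+280,xs.max()+280)
fr=250+np.where(g[250-20:320,300:340].mean(1)>.6)[0][0]-20
ztop=o['tool_pos'][2]+.0188+.010
q=atz(c,(fr,322),ztop); q2=atz(c,(ys.min()+180,322),ztop-.034-.003); a=np.radians(-13.8);e=[np.cos(a),np.sin(a)]
print(fr,'grasp x from edge',.042-((q-o['tool_pos'])[:2]@e),'from foot tip',.050-((q2-o['tool_pos'])[:2]@e))
# tray walls: dark rims seen?
t=ctrl.calibration('top')
for d in ctrl.trace('parts_tray','wrist')[:1]: print(d['bbox'],d['conf'])
tt,_=snap('top','top2.png')
E
```

```text
{'clock': np.float64(18.45), 'tool_pos': array([0.5002, 0.3668, 0.0992]), 'orientation': array([-1.798308e+02, -6.890000e-02, -1.381090e+01]), 'opening': np.float64(0.0244), 'force': array([-0.6703,  0.1288, -2.0689])}
orange rows 230 251 307 334
253 grasp x from edge 0.011411413626796367 from foot tip 0.01930132363189341
[97.0, 12.4, 507.3, 284.5] 0.82
```

```bash
python3 - <<'E'
from h import *
c=ctrl.calibration('wrist'); im=cv2.imread('pics/w8.png'); h=cv2.cvtColor(im,cv2.COLOR_BGR2HSV)
for col in (230,400):
    for r in range(0,230,6): 
        q=atz(c,(r,col),.05); print(col,r,h[r,col].tolist(),q[:2].round(3).tolist(),end=' | ')
    print()
E
```

```text
230 0 [96, 45, 244] [0.638, 0.374] | 230 6 [96, 42, 244] [0.636, 0.375] | 230 12 [95, 42, 244] [0.633, 0.376] | 230 18 [96, 44, 244] [0.631, 0.377] | 230 24 [96, 40, 244] [0.628, 0.377] | 230 30 [96, 41, 244] [0.626, 0.378] | 230 36 [97, 45, 244] [0.623, 0.379] | 230 42 [97, 45, 244] [0.621, 0.38] | 230 48 [96, 42, 244] [0.618, 0.38] | 230 54 [96, 42, 244] [0.616, 0.381] | 230 60 [96, 40, 244] [0.613, 0.382] | 230 66 [96, 44, 244] [0.61, 0.383] | 230 72 [97, 42, 244] [0.608, 0.383] | 230 78 [102, 78, 233] [0.605, 0.384] | 230 84 [0, 13, 57] [0.603, 0.385] | 230 90 [130, 14, 55] [0.6, 0.386] | 230 96 [165, 9, 60] [0.597, 0.387] | 230 102 [0, 10, 78] [0.595, 0.388] | 230 108 [0, 67, 23] [0.592, 0.388] | 230 114 [146, 105, 17] [0.589, 0.389] | 230 120 [174, 46, 28] [0.586, 0.39] | 230 126 [165, 6, 83] [0.584, 0.391] | 230 132 [144, 16, 80] [0.581, 0.392] | 230 138 [150, 12, 82] [0.578, 0.393] | 230 144 [156, 16, 82] [0.575, 0.393] | 230 150 [10, 10, 78] [0.572, 0.394] | 230 156 [150, 7, 78] [0.569, 0.395] | 230 162 [162, 17, 77] [0.566, 0.396] | 230 168 [173, 13, 79] [0.564, 0.397] | 23
[... 1162 characters left out ...]
.307] | 400 126 [158, 26, 39] [0.563, 0.308] | 400 132 [130, 19, 41] [0.56, 0.308] | 400 138 [135, 16, 32] [0.557, 0.309] | 400 144 [143, 24, 42] [0.554, 0.309] | 400 150 [150, 24, 42] [0.551, 0.31] | 400 156 [120, 19, 41] [0.549, 0.311] | 400 162 [120, 15, 34] [0.546, 0.311] | 400 168 [70, 23, 34] [0.543, 0.312] | 400 174 [90, 26, 39] [0.54, 0.312] | 400 180 [150, 18, 42] [0.537, 0.313] | 400 186 [150, 28, 36] [0.533, 0.314] | 400 192 [165, 28, 36] [0.53, 0.314] | 400 198 [78, 38, 34] [0.527, 0.315] | 400 204 [83, 43, 24] [0.524, 0.315] | 400 210 [120, 19, 27] [0.521, 0.316] | 400 216 [156, 61, 21] [0.518, 0.317] | 400 222 [25, 55, 28] [0.515, 0.317] | 400 228 [160, 73, 21] [0.511, 0.318] |
```

Request:
send_rows(increments=[[[0.2,0,0,0.087],[0.394,0,0,0.087],[0.394,0,-0.08,0.087],[0.394,0,-0.15,0.087],[0.394,0,-0.15,0.087]]])

```text
clock: 19.23
tool_pos: [0.5766, 0.3649, 0.0652]
orientation: [179.8, 0.2, -6.3]
force: [0.5, -0.5, -1.7]
opening: 0.0237
gripper_force: 29.9
```

Request:
send_rows(increments=[[[0,0,-0.007,0],[0,0,-0.014,0],[0,0,-0.02,0],[0,0,-0.02,0]]])

```text
clock: 19.73
tool_pos: [0.5784, 0.366, 0.064]
orientation: [-180.0, -0.0, -6.3]
force: [-0.8, -0.1, -0.8]
opening: 0.0234
gripper_force: 29.9
```

Request:
send_rows(increments=[[[0,0,-0.007,0],[0,0,-0.014,0],[0,0,-0.014,0]]])

```text
clock: 20.1
tool_pos: [0.5785, 0.3661, 0.0617]
orientation: [-180.0, -0.0, -6.3]
force: [-2.2, -0.3, 4.9]
opening: 0.024
gripper_force: 29.9
```

Request:
send_rows(increments=[[[0,0,-0.007,0],[0,0,-0.01,0],[0,0,-0.01,0]]])

```text
clock: 20.48
tool_pos: [0.5786, 0.3662, 0.0611]
orientation: [-180.0, -0.1, -6.3]
force: [-7.4, -2.2, 13.0]
opening: 0.0239
gripper_force: 29.9
```

```bash
cat > tilt.py <<'E'
from h import *
def tilt(fn,gx=.020,gz=.0242):
    o=ctrl.get_obs(); print({k:np.round(o[k],4) for k in ['clock','tool_pos','force']})
    im,c=snap('wrist',fn); h=cv2.cvtColor(cv2.imread('pics/'+fn),cv2.COLOR_BGR2HSV)
    ora=(h[...,0]<16)&(h[...,1]>180)&(h[...,2]>80)
    ys,xs=np.where(ora[150:320,300:345]); print('orange rows',ys.min()+150,ys.max()+150)
    G=o['tool_pos']+[0,0,.0188]; yaw=o['orientation'][2]
    for t in (0,3,6,9,10.5,12,13.5,15):
        r=R.from_euler('zy',[yaw,-t],degrees=True)
        print(t,[round(proj(c,G+r.apply([x-gx,0,z-gz]))[0],1) for x,z in ((.05,-.003),(.042,0),(.042,.034))],end=' ; ')
    print()
E
python3 -c "from tilt import *; tilt('w9.png')"
```

```text
{'clock': np.float64(20.475), 'tool_pos': array([0.5786, 0.3662, 0.0611]), 'force': array([-7.4264, -2.1923, 13.0264])}
orange rows 230 251
0 [np.float64(231.3), np.float64(250.7), np.float64(276.2)] ; 3 [np.float64(228.9), np.float64(248.7), np.float64(278.7)] ; 6 [np.float64(226.8), np.float64(246.8), np.float64(281.4)] ; 9 [np.float64(224.9), np.float64(245.1), np.float64(284.3)] ; 10.5 [np.float64(223.9), np.float64(244.3), np.float64(285.8)] ; 12 [np.float64(223.1), np.float64(243.5), np.float64(287.3)] ; 13.5 [np.float64(222.3), np.float64(242.8), np.float64(288.9)] ; 15 [np.float64(221.5), np.float64(242.1), np.float64(290.5)] ;
```

Request:
send_rows(increments=[[[-0.005,0,-0.005,0],[-0.01,0,-0.01,0],[-0.01,0,-0.01,0]]])

```text
clock: 20.9
tool_pos: [0.5783, 0.3664, 0.0607]
orientation: [-179.9, -0.2, -6.3]
force: [-3.7, -4.0, 18.4]
opening: 0.0239
gripper_force: 30.0
```

Request:
send_rows(increments=[[[-0.005,0,-0.005,0],[-0.01,0,-0.01,0],[-0.01,0,-0.01,0]]])

```text
clock: 21.28
tool_pos: [0.5774, 0.3666, 0.0596]
orientation: [-179.8, -0.3, -6.3]
force: [-1.4, -5.1, 21.2]
opening: 0.0235
gripper_force: 30.0
```

```bash
python3 -c "from tilt import *; tilt('w10.png')"
```

```text
{'clock': np.float64(21.275), 'tool_pos': array([0.5774, 0.3666, 0.0596]), 'force': array([-1.3762, -5.1237, 21.2299])}
orange rows 229 250
0 [np.float64(231.3), np.float64(250.7), np.float64(275.7)] ; 3 [np.float64(228.9), np.float64(248.7), np.float64(278.2)] ; 6 [np.float64(226.8), np.float64(246.7), np.float64(280.9)] ; 9 [np.float64(224.8), np.float64(245.0), np.float64(283.8)] ; 10.5 [np.float64(223.9), np.float64(244.2), np.float64(285.2)] ; 12 [np.float64(223.0), np.float64(243.4), np.float64(286.8)] ; 13.5 [np.float64(222.2), np.float64(242.7), np.float64(288.3)] ; 15 [np.float64(221.4), np.float64(242.0), np.float64(289.9)] ;
```

Request:
send_rows(increments=[[[-0.003,0,-0.005,0],[-0.006,0,-0.01,0],[-0.01,0,-0.015,0],[-0.013,0,-0.02,0],[-0.013,0,-0.02,0]]])

```text
clock: 21.95
tool_pos: [0.5743, 0.3669, 0.0554]
orientation: [-179.8, -0.3, -6.3]
force: [-3.1, -3.8, 21.5]
opening: 0.0237
gripper_force: 30.0
```

```bash
python3 -c "from tilt import *; tilt('w11.png')"
```

```text
{'clock': np.float64(21.95), 'tool_pos': array([0.5743, 0.3669, 0.0554]), 'force': array([-3.091 , -3.7934, 21.5148])}
orange rows 224 247
0 [np.float64(231.3), np.float64(250.7), np.float64(275.8)] ; 3 [np.float64(229.0), np.float64(248.7), np.float64(278.4)] ; 6 [np.float64(226.8), np.float64(246.8), np.float64(281.0)] ; 9 [np.float64(224.8), np.float64(245.0), np.float64(283.9)] ; 10.5 [np.float64(223.9), np.float64(244.2), np.float64(285.4)] ; 12 [np.float64(223.1), np.float64(243.4), np.float64(286.9)] ; 13.5 [np.float64(222.2), np.float64(242.7), np.float64(288.4)] ; 15 [np.float64(221.5), np.float64(242.0), np.float64(290.0)] ;
```

```bash
python3 - <<'E'
import cv2,numpy as np
for f in ('w8.png','w11.png'):
    im=cv2.imread('pics/'+f).astype(float); p=im[215:312,300:306].mean(1).astype(int); q=im[215:312,312:330].mean(1).astype(int)
    print(f,[(r+215,*p[r]) for r in range(20,97,2)])
E
```

```text
w8.png [(235, np.int64(21), np.int64(17), np.int64(20)), (237, np.int64(24), np.int64(20), np.int64(22)), (239, np.int64(23), np.int64(21), np.int64(20)), (241, np.int64(21), np.int64(17), np.int64(18)), (243, np.int64(22), np.int64(18), np.int64(20)), (245, np.int64(21), np.int64(17), np.int64(22)), (247, np.int64(23), np.int64(22), np.int64(22)), (249, np.int64(20), np.int64(20), np.int64(19)), (251, np.int64(19), np.int64(6), np.int64(9)), (253, np.int64(42), np.int64(131), np.int64(107)), (255, np.int64(42), np.int64(125), np.int64(103)), (257, np.int64(40), np.int64(124), np.int64(101)), (259, np.int64(42), np.int64(125), np.int64(102)), (261, np.int64(42), np.int64(125), np.int64(101)), (263, np.int64(41), np.int64(126), np.int64(102)), (265, np.int64(34), np.int64(100), np.int64(79)), (267, np.int64(31), np.int64(81), np.int64(62)), (269, np.int64(30), np.int64(81), np.int64(62)), (271, np.int64(32), np.int64(82), np.int64(63)), (273, np.int64(33), np.int64(83), np.int64(64)), (275, np.int64(30), np.int64(81), np.int64(63)), (277, np.int64(35), np.int64(91), np.int64(68)), (27
[... 2095 characters left out ...]
64(62)), (285, np.int64(34), np.int64(90), np.int64(70)), (287, np.int64(36), np.int64(96), np.int64(73)), (289, np.int64(33), np.int64(96), np.int64(72)), (291, np.int64(34), np.int64(96), np.int64(72)), (293, np.int64(35), np.int64(97), np.int64(72)), (295, np.int64(37), np.int64(97), np.int64(73)), (297, np.int64(35), np.int64(96), np.int64(73)), (299, np.int64(36), np.int64(95), np.int64(72)), (301, np.int64(35), np.int64(96), np.int64(72)), (303, np.int64(34), np.int64(96), np.int64(73)), (305, np.int64(109), np.int64(106), np.int64(113)), (307, np.int64(118), np.int64(117), np.int64(124)), (309, np.int64(63), np.int64(60), np.int64(63)), (311, np.int64(63), np.int64(61), np.int64(63))]
```

Request:
send_rows(increments=[[[-0.003,0,-0.004,0],[-0.006,0,-0.009,0],[-0.009,0,-0.014,0],[-0.009,0,-0.014,0]]])

```text
clock: 22.5
tool_pos: [0.5723, 0.367, 0.0523]
orientation: [-179.8, -0.3, -6.3]
force: [-3.4, -3.6, 18.9]
opening: 0.0237
gripper_force: 30.0
```

Request:
send_rows(increments=[[[0,0,0.05,0],[0,0,0.1,0],[0,0,0.1,0]]])

```text
clock: 22.88
tool_pos: [0.5703, 0.3663, 0.0687]
orientation: [-180.0, -0.0, -6.3]
force: [0.9, 0.3, -2.2]
opening: 0.0241
gripper_force: 30.0
```

```bash
cat >> tilt.py <<'E'
def edges(fn):
    im=cv2.imread('pics/'+fn).astype(float)[:,300:306,1].mean(1)
    d=np.diff(im); r=np.arange(240,305)
    up=240+np.argmax(d[240:262]); 
    # last green shade step (face->top): dark 82 to 97
    s=[i for i in range(270,295) if im[i+2]-im[i-1]>8]
    print('bottom edge',up,'top edge',s[:4])
E
python3 -c "
from tilt import *
edges('w8.png');edges('w11.png'); tilt('w12.png'); edges('w12.png')"
```

```text
bottom edge 251 top edge [275, 276, 277]
bottom edge 247 top edge [284, 285]
{'clock': np.float64(22.875), 'tool_pos': array([0.5703, 0.3663, 0.0687]), 'force': array([ 0.8663,  0.2597, -2.2413])}
orange rows 221 245
0 [np.float64(231.3), np.float64(250.8), np.float64(276.3)] ; 3 [np.float64(229.0), np.float64(248.7), np.float64(278.8)] ; 6 [np.float64(226.8), np.float64(246.8), np.float64(281.5)] ; 9 [np.float64(224.9), np.float64(245.1), np.float64(284.4)] ; 10.5 [np.float64(224.0), np.float64(244.3), np.float64(285.9)] ; 12 [np.float64(223.1), np.float64(243.5), np.float64(287.4)] ; 13.5 [np.float64(222.3), np.float64(242.8), np.float64(288.9)] ; 15 [np.float64(221.6), np.float64(242.1), np.float64(290.5)] ; 
bottom edge 245 top edge [289, 290, 291]
```

```bash
python3 - <<'E'
from h import *
from scipy.optimize import least_squares
o=ctrl.get_obs(); c=ctrl.calibration('wrist'); G=o['tool_pos']+[0,0,.0188]; yaw=o['orientation'][2]
pts=[(.05,-.003),(.042,0),(.042,.034)]
def rows(t,gx,gz):
    r=R.from_euler('zy',[yaw,-t],degrees=True); return np.array([proj(c,G+r.apply([x-gx,0,z-gz]))[0] for x,z in pts])
base=np.array([230,251.5,276.5])-rows(0,.020,.0242)
m=np.array([221,245.5,290])
f=lambda p:np.r_[(rows(p[0],p[1]/1e3,p[2]/1e3)+base-m)/.6,(p[1]-20)/1.,(p[2]-24.2)/1.]
s=least_squares(f,[12,20,24.2]); print(s.x,s.fun)
g=rows(s.x[0],s.x[1]/1e3,s.x[2]/1e3)
# TCP relative to module origin in rail frame: for hooking, origin/hook at tilt t
t=np.radians(s.x[0]); gx,gz=s.x[1],s.x[2]
rx,rz=gx+17.5,gz+2
print('grasp rel hook pt',rx*np.cos(t)-rz*np.sin(t), rx*np.sin(t)+rz*np.cos(t))
E
```

```text
[13.25215548 20.14947477 23.75475163] [ 1.59144863 -1.70810559  0.01800106  0.14947477 -0.44524837]
grasp rel hook pt 30.742950926958187 33.69957196082451
```

Request:
send_rows(increments=[[[0,0,0.25,0],[0,0,0.5,0],[0,-0.3,0.5,0],[0,-0.6,0.5,0],[0,-0.9,0.5,0],[0,-1,0.5,0]]])

```text
clock: 23.68
tool_pos: [0.5692, 0.1629, 0.1677]
orientation: [180.0, 0.1, -6.5]
force: [0.1, 1.2, -0.6]
opening: 0.0239
gripper_force: 30.0
```

Request:
send_rows(increments=[[[0.1,-0.3,0,0],[0.1,-0.55,0,0],[0.1,-0.631,0,0],[0.1,-0.631,0,0],[0.1,-0.631,0,0]]])

```text
clock: 24.3
tool_pos: [0.5902, 0.0406, 0.1679]
orientation: [-180.0, 0.0, -6.3]
force: [0.3, 0.5, -2.3]
opening: 0.0235
gripper_force: 30.0
```

```bash
python3 - <<'E'
from h import *
o=ctrl.get_obs(); print({k:np.round(o[k],4) for k in ['clock','tool_pos','orientation','force']})
im,c=snap('wrist','w13.png')
P=[]
for t in ['good1','rail']:
    for d in ctrl.spot_point(t,'wrist')[:4]: print(t,np.round(d['pixel']),round(d['conf'],2),atz(c,d['pixel'],.023).round(3))
E
```

```text
{'clock': np.float64(24.3), 'tool_pos': array([0.5902, 0.0406, 0.1679]), 'orientation': array([-1.799962e+02,  9.800000e-03, -6.302700e+00]), 'force': array([ 0.2609,  0.5476, -2.3468])}
good1 [235. 243.] 0.98 [0.594 0.103 0.023]
good1 [239. 469.] 0.79 [ 0.571 -0.077  0.023]
good1 [235. 390.] 0.78 [ 0.581 -0.014  0.023]
rail [230. 359.] 0.84 [0.587 0.01  0.023]
```

Request:
send_rows(increments=[[[0.002,-0.003,-0.2,0],[0.002,-0.003,-0.4,0],[0.002,-0.003,-0.55,0],[0.002,-0.003,-0.6,0],[0.002,-0.003,-0.6,0]]])

```text
clock: 25.08
tool_pos: [0.5905, 0.0396, 0.0481]
orientation: [180.0, 0.0, -6.3]
force: [0.4, -0.4, -0.9]
opening: 0.0238
gripper_force: 30.0
```

Request:
send_rows(increments=[[[0,0,-0.02,0],[0,0,-0.04,0],[0,0,-0.054,0],[0,0,-0.054,0],[0,0,-0.054,0]]])

```text
clock: 25.7
tool_pos: [0.5905, 0.0392, 0.0375]
orientation: [-180.0, -0.0, -6.3]
force: [0.3, 0.6, -1.9]
opening: 0.0239
gripper_force: 30.0
```

Request:
send_rows(increments=[[[0,0,-0.009,0],[0,0,-0.009,0],[0.012,-0.001,-0.009,0],[0.024,-0.003,-0.009,0],[0.032,-0.0035,-0.009,0],[0.032,-0.0035,-0.009,0]]])

```text
clock: 26.45
tool_pos: [0.5958, 0.0382, 0.0351]
orientation: [180.0, 0.1, -6.4]
force: [-3.6, 0.5, -1.1]
opening: 0.0239
gripper_force: 30.0
```

Request:
send_rows(increments=[[[0.006,-0.0007,0,0],[0.012,-0.0014,0,0],[0.016,-0.0018,0,0],[0.016,-0.0018,0,0]]])

```text
clock: 26.95
tool_pos: [0.5965, 0.0375, 0.034]
orientation: [179.9, 0.4, -6.4]
force: [-9.1, 1.5, -2.4]
opening: 0.0239
gripper_force: 30.0
```

```bash
python3 - <<'E'
from h import *
o=ctrl.get_obs(); print({k:np.round(o[k],4) for k in ['clock','tool_pos','orientation','force','moment']})
E
```

```text
{'clock': np.float64(26.95), 'tool_pos': array([0.5965, 0.0375, 0.034 ]), 'orientation': array([179.8984,   0.3595,  -6.3986]), 'force': array([-9.1042,  1.4558, -2.4273]), 'moment': array([ 0.8018,  3.4038, -0.032 ])}
```

Request:
send_rows(increments=[[[-0.015,0.002,0,0],[-0.03,0.003,0,0],[-0.03,0.003,0,0]]])

```text
clock: 27.32
tool_pos: [0.5951, 0.039, 0.0363]
orientation: [-180.0, -0.1, -6.3]
force: [-0.4, 0.4, -1.1]
opening: 0.0236
gripper_force: 30.0
```

Request:
send_rows(increments=[[[0,0,-0.004,0],[0,0,-0.008,0],[0,0,-0.008,0]]])

```text
clock: 27.7
tool_pos: [0.5941, 0.0387, 0.0339]
orientation: [-180.0, -0.0, -6.3]
force: [0.1, -0.3, -2.0]
opening: 0.0241
gripper_force: 30.0
```

Request:
send_rows(increments=[[[0,0,-0.003,0],[0,0,-0.006,0],[0,0,-0.006,0]]])

```text
clock: 28.08
tool_pos: [0.594, 0.0387, 0.0327]
orientation: [180.0, 0.0, -6.3]
force: [-0.0, -0.7, -1.8]
opening: 0.0239
gripper_force: 30.0
```

```bash
python3 -c "
from tilt import *
tilt('w14.png'); edges('w14.png')"
```

```text
{'clock': np.float64(28.075), 'tool_pos': array([0.594 , 0.0387, 0.0327]), 'force': array([-0.049 , -0.6937, -1.8057])}
orange rows 222 245
0 [np.float64(231.3), np.float64(250.8), np.float64(276.4)] ; 3 [np.float64(229.0), np.float64(248.7), np.float64(278.9)] ; 6 [np.float64(226.8), np.float64(246.8), np.float64(281.6)] ; 9 [np.float64(224.9), np.float64(245.1), np.float64(284.5)] ; 10.5 [np.float64(224.0), np.float64(244.3), np.float64(286.0)] ; 12 [np.float64(223.1), np.float64(243.5), np.float64(287.5)] ; 13.5 [np.float64(222.3), np.float64(242.8), np.float64(289.0)] ; 15 [np.float64(221.6), np.float64(242.1), np.float64(290.6)] ; 
bottom edge 244 top edge [290, 291]
```

Request:
send_rows(increments=[[[0,0,-0.004,0],[0,0,-0.008,0],[0,0,-0.008,0]]])

```text
clock: 28.5
tool_pos: [0.5941, 0.0387, 0.0314]
orientation: [180.0, -0.0, -6.3]
force: [-0.5, -0.6, 0.6]
opening: 0.0236
gripper_force: 30.0
```

Request:
send_rows(increments=[[[0.005,-0.0005,0.001,0],[0.01,-0.001,0.002,0],[0.015,-0.0015,0.003,0],[0.02,-0.002,0.004,0],[0.02,-0.002,0.004,0]]])

```text
clock: 29.12
tool_pos: [0.5981, 0.0383, 0.0318]
orientation: [180.0, 0.0, -6.3]
force: [-0.9, 0.2, -1.5]
opening: 0.024
gripper_force: 30.0
```

Request:
send_rows(increments=[[[0.005,-0.0005,0.001,0],[0.01,-0.001,0.002,0],[0.01,-0.001,0.002,0]]])

```text
clock: 29.5
tool_pos: [0.6001, 0.0381, 0.0324]
orientation: [-180.0, -0.0, -6.3]
force: [0.2, -0.1, -1.8]
opening: 0.0235
gripper_force: 30.0
```

Request:
send_rows(increments=[[[0.005,-0.0005,0.001,0],[0.01,-0.001,0.002,0],[0.01,-0.001,0.002,0]]])

```text
clock: 29.88
tool_pos: [0.6013, 0.0379, 0.0325]
orientation: [180.0, 0.1, -6.3]
force: [-3.2, 0.8, -0.2]
opening: 0.024
gripper_force: 30.0
```

Request:
send_rows(increments=[[[0.004,-0.0005,-0.004,0],[0.008,-0.001,-0.008,0],[0.012,-0.001,-0.0125,0],[0.0155,-0.0015,-0.017,0],[0.0155,-0.0015,-0.017,0]]])

```text
clock: 30.5
tool_pos: [0.6038, 0.0374, 0.0298]
orientation: [180.0, 0.1, -6.3]
force: [-8.0, 1.8, 8.2]
opening: 0.0241
gripper_force: 30.0
```

```bash
python3 -c "
from tilt import *
tilt('w15.png'); edges('w15.png')"
```

```text
{'clock': np.float64(30.5), 'tool_pos': array([0.6038, 0.0374, 0.0298]), 'force': array([-8.041 ,  1.7674,  8.1733])}
orange rows 226 249
0 [np.float64(231.3), np.float64(250.8), np.float64(276.6)] ; 3 [np.float64(229.0), np.float64(248.7), np.float64(279.1)] ; 6 [np.float64(226.8), np.float64(246.9), np.float64(281.8)] ; 9 [np.float64(224.9), np.float64(245.1), np.float64(284.7)] ; 10.5 [np.float64(224.0), np.float64(244.3), np.float64(286.2)] ; 12 [np.float64(223.2), np.float64(243.6), np.float64(287.7)] ; 13.5 [np.float64(222.4), np.float64(242.8), np.float64(289.3)] ; 15 [np.float64(221.6), np.float64(242.2), np.float64(290.9)] ; 
bottom edge 247 top edge [288, 289, 290]
```

Request:
send_rows(increments=[[[0.001,0,-0.005,0],[0.002,0,-0.01,0],[0.004,-0.0005,-0.015,0],[0.006,-0.0005,-0.02,0],[0.006,-0.0005,-0.02,0]]])

```text
clock: 31.18
tool_pos: [0.6066, 0.0372, 0.0268]
orientation: [180.0, -0.0, -6.3]
force: [-5.0, -1.2, 11.3]
opening: 0.0242
gripper_force: 30.0
```

```bash
python3 -c "
from tilt import *
tilt('w16.png'); edges('w16.png')"
```

```text
{'clock': np.float64(31.175), 'tool_pos': array([0.6066, 0.0372, 0.0268]), 'force': array([-4.9549, -1.176 , 11.2701])}
orange rows 231 253
0 [np.float64(231.3), np.float64(250.8), np.float64(276.3)] ; 3 [np.float64(229.0), np.float64(248.8), np.float64(278.8)] ; 6 [np.float64(226.9), np.float64(246.9), np.float64(281.5)] ; 9 [np.float64(224.9), np.float64(245.1), np.float64(284.4)] ; 10.5 [np.float64(224.0), np.float64(244.3), np.float64(285.9)] ; 12 [np.float64(223.2), np.float64(243.6), np.float64(287.4)] ; 13.5 [np.float64(222.4), np.float64(242.8), np.float64(289.0)] ; 15 [np.float64(221.6), np.float64(242.1), np.float64(290.6)] ; 
bottom edge 247 top edge [286, 287, 288]
```

Request:
send_rows(increments=[[[0,0,-0.006,0],[0.001,0,-0.012,0],[0.002,0,-0.018,0],[0.002,0,-0.018,0]]])

```text
clock: 31.72
tool_pos: [0.6087, 0.037, 0.0241]
orientation: [180.0, -0.2, -6.3]
force: [-0.8, -3.8, 12.2]
opening: 0.0239
gripper_force: 30.0
```

```bash
python3 -c "
from tilt import *
tilt('w17.png'); edges('w17.png')"
```

```text
{'clock': np.float64(31.725), 'tool_pos': array([0.6087, 0.037 , 0.0241]), 'force': array([-0.7511, -3.7557, 12.2106])}
orange rows 236 257
0 [np.float64(231.3), np.float64(250.7), np.float64(276.0)] ; 3 [np.float64(228.9), np.float64(248.7), np.float64(278.5)] ; 6 [np.float64(226.8), np.float64(246.8), np.float64(281.2)] ; 9 [np.float64(224.8), np.float64(245.0), np.float64(284.0)] ; 10.5 [np.float64(223.9), np.float64(244.2), np.float64(285.5)] ; 12 [np.float64(223.1), np.float64(243.4), np.float64(287.0)] ; 13.5 [np.float64(222.2), np.float64(242.7), np.float64(288.6)] ; 15 [np.float64(221.5), np.float64(242.0), np.float64(290.1)] ; 
bottom edge 242 top edge [285, 286]
```

Request:
send_rows(increments=[[[0,0,-0.006,0],[0,0,-0.012,0],[0,0,-0.012,0]]])

```text
clock: 32.15
tool_pos: [0.6093, 0.037, 0.0233]
orientation: [180.0, -0.3, -6.2]
force: [-6.3, -4.0, 25.9]
opening: 0.0239
gripper_force: 31.9
```

```bash
python3 -c "
from tilt import *
tilt('w18.png'); edges('w18.png')"
```

```text
{'clock': np.float64(32.15), 'tool_pos': array([0.6093, 0.037 , 0.0233]), 'force': array([-6.2992, -3.9731, 25.9141])}
orange rows 237 258
0 [np.float64(231.3), np.float64(250.7), np.float64(275.8)] ; 3 [np.float64(228.9), np.float64(248.7), np.float64(278.3)] ; 6 [np.float64(226.8), np.float64(246.8), np.float64(281.0)] ; 9 [np.float64(224.8), np.float64(245.0), np.float64(283.9)] ; 10.5 [np.float64(223.9), np.float64(244.2), np.float64(285.3)] ; 12 [np.float64(223.0), np.float64(243.4), np.float64(286.8)] ; 13.5 [np.float64(222.2), np.float64(242.7), np.float64(288.4)] ; 15 [np.float64(221.5), np.float64(242.0), np.float64(290.0)] ; 
bottom edge 260 top edge [284, 285, 286]
```

Request:
send_rows(increments=[[[0,0,0.012,0],[0,0,0.012,0]]])

```text
clock: 32.45
tool_pos: [0.6085, 0.0376, 0.0234]
orientation: [-180.0, -0.2, -6.3]
force: [-1.1, -0.6, 11.2]
opening: 0.0236
gripper_force: 31.0
```

Request:
send_rows(increments=[[[0,0,0,0],[0,0,0,0],[0,0,0,0],[0,0,0,0]]], jaw=0.42)

```text
clock: 32.95
tool_pos: [0.6102, 0.039, 0.0243]
orientation: [-179.9, -0.4, -6.2]
force: [0.2, 5.4, 14.7]
opening: 0.0366
gripper_force: 7.0
```

Request:
send_rows(increments=[[[0,0,0.15,0],[0,0,0.4,0],[-0.08,-0.02,0.7,0],[-0.155,-0.03,1,0],[-0.155,-0.03,1,0],[-0.155,-0.03,1,0]]])

```text
clock: 33.7
tool_pos: [0.5758, 0.0317, 0.2218]
orientation: [-180.0, -0.1, -6.3]
force: [-0.3, -0.0, -1.0]
opening: 0.0369
gripper_force: 0.0
```

```bash
python3 - <<'E'
from h import *
o=ctrl.get_obs(); print({k:np.round(o[k],4) for k in ['clock','tool_pos','orientation','opening','force']})
im,c=snap('wrist','w19.png'); p=cv2.imread('pics/w19.png')
print([ (t,[(np.round(d['bbox']).tolist(),round(d['conf'],2)) for d in ctrl.trace(t,'wrist')[:4]]) for t in ('good1','spare')])
s,_=snap('side'); s=s[:,:,::-1]
cv2.imwrite('pics/c6.png',np.hstack([cv2.resize(p[100:300,120:540],(500,300*1),interpolation=cv2.INTER_CUBIC),cv2.resize(s[190:300,300:410],(300,300),interpolation=cv2.INTER_CUBIC)]))
E
```

```text
{'clock': np.float64(33.7), 'tool_pos': array([0.5758, 0.0317, 0.2218]), 'orientation': array([-1.799545e+02, -5.090000e-02, -6.335900e+00]), 'opening': np.float64(0.0369), 'force': array([-0.3158, -0.0228, -1.049 ])}
[('good1', [([355.0, 157.0, 400.0, 266.0], 0.83), ([211.0, 151.0, 258.0, 264.0], 0.66), ([421.0, 157.0, 477.0, 265.0], 0.58)]), ('spare', [([291.0, 153.0, 328.0, 264.0], 0.58)])]
```

View pics/c6.png

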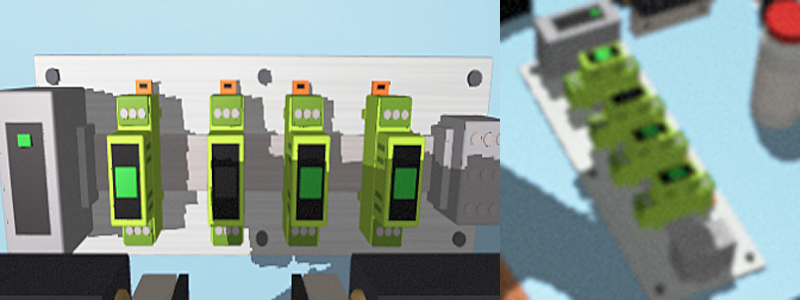

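The dark-lamp spare sits in line with its neighbours in the same direction (crop col 226, orange foot at row 87). The fingertips may have been resting on the rail, so I press the foot end with shut fingers to confirm it is home.

Request:
send_rows(increments=[[[0.237,0.023,0,0],[0.237,0.023,-0.2,0],[0.237,0.023,-0.45,0],[0.237,0.023,-0.65,0],[0.237,0.023,-0.75,0],[0.237,0.023,-0.77,0],[0.237,0.023,-0.77,0]]], jaw=0)

```text
clock: 34.78
tool_pos: [0.6231, 0.036, 0.0675]
orientation: [180.0, 0.0, -6.3]
force: [0.1, -0.5, 0.0]
opening: 0.0005
gripper_force: 0.0
```

Request:
send_rows(increments=[[[0,0,-0.01,0],[0,0,-0.02,0],[0,0,-0.03,0],[0,0,-0.035,0],[0,0,-0.035,0]]])

```text
clock: 35.4
tool_pos: [0.6231, 0.0361, 0.0608]
orientation: [180.0, 0.0, -6.3]
force: [-0.1, -0.6, 0.1]
opening: 0.0003
gripper_force: 0.0
```

Request:
send_rows(increments=[[[0,0,-0.006,0],[0,0,-0.012,0],[0,0,-0.018,0],[0,0,-0.018,0]]])

```text
clock: 35.9
tool_pos: [0.6233, 0.0361, 0.0573]
orientation: [180.0, -0.0, -6.3]
force: [0.1, 0.3, 1.7]
opening: 0.0002
gripper_force: 0.7
```

Request:
send_rows(increments=[[[0,0,-0.005,0],[0,0,-0.01,0],[0,0,-0.01,0]]])

```text
clock: 36.28
tool_pos: [0.6246, 0.0362, 0.0565]
orientation: [-180.0, -0.2, -6.3]
force: [1.2, -1.1, 7.9]
opening: 0.0004
gripper_force: 4.1
```

Request:
send_rows(increments=[[[0,0,-0.005,0],[0,0,-0.01,0],[0,0,-0.01,0]]])

```text
clock: 36.65
tool_pos: [0.6251, 0.0361, 0.0561]
orientation: [-180.0, -0.2, -6.3]
force: [-1.9, -1.7, 18.5]
opening: 0.0001
gripper_force: 10.0
```

Request:
send_rows(increments=[[[0,0,0.05,0],[0,0,0.3,0],[-0.1,0,0.6,0],[-0.24,0,0.85,0],[-0.24,0,0.85,0]]])

```text
clock: 37.28
tool_pos: [0.5757, 0.0366, 0.2283]
orientation: [-179.8, -0.4, -6.3]
force: [-0.7, 0.1, -0.7]
opening: 0.0003
gripper_force: 0.0
```

```bash
python3 - <<'E'
from fit import *
o=ctrl.get_obs(); print({k:np.round(o[k],4) for k in ['clock','tool_pos','force']})
im,c=snap('wrist','w20.png'); h=cv2.cvtColor(cv2.imread('pics/w20.png'),cv2.COLOR_BGR2HSV)
ora=((h[...,0]<16)&(h[...,1]>180)&(h[...,2]>100)).astype(np.uint8)
g=((h[...,0]>28)&(h[...,0]<45)&(h[...,1]>120)&(h[...,2]>50))
e=R.from_euler('z',-6.4,degrees=True).inv()
k,_,st,ce=cv2.connectedComponentsWithStats(ora)
for i in range(1,k):
    if st[i,4]>20:
        x,y,w,hh=st[i,:4]; cc=int(ce[i][0]); rr=np.where(g[y:y+130,cc])[0]+y
        print('foot',st[i].tolist(),'along tip',e.apply(atz(c,(y-.5,cc),.02)).round(4)[:2],'edge z57',e.apply(atz(c,(rr[0]-.5,cc),.057)).round(4)[:2],'last green',rr[-1],e.apply(atz(c,(rr[-1]+.5,cc),.057)).round(4)[:2])
E
```

```text
{'clock': np.float64(37.275), 'tool_pos': array([0.5757, 0.0366, 0.2283]), 'force': array([-0.677 ,  0.0893, -0.6875])}
foot [312, 155, 12, 6, 26] along tip [0.6275 0.1045] edge z57 [0.62  0.104] last green 261 [0.5362 0.104 ]
foot [371, 155, 12, 9, 96] along tip [0.6277 0.0503] edge z57 [0.6202 0.055 ] last green 261 [0.5363 0.052 ]
foot [436, 155, 14, 9, 100] along tip [ 0.628  -0.0104] edge z57 [6.213e-01 1.000e-04] last green 262 [ 0.5356 -0.0064]
```

```bash
python3 -c "from plant import ctrl; print(ctrl.close_job())"
```

```text
the job is handed in; nothing more can be done
None
```

The failed module stands upright on the pink foam, and the spare is clipped into its place, in line with its neighbours within about 0.3 mm and at home height under a foot-end press; the job is handed in, at about 37 s of the 64 s.

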